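# Test a fuse, holding the selector at the third stop

## Task

Take the white fuse out of the blue parts bin and lay it in the nest between the copper clips of the fuse tester, leaving the other parts in the bin and the screwdriver on the bench where they are. Let go of the fuse, then grip the red selector knob and turn it clockwise (seen from above) from home, counting the clicks, to the third stop and not on to the fourth. The selector springs back when it is let go, so the program finishes while the gripper is still holding the knob steady at the third stop.

Things in the scene. Friction and masses are not known exactly. Their poses are not given: they have to be found in the camera images.
- bin: Open blue plastic parts bin, 188 x 208 mm outside, 40 mm high, walls and floor 4 mm, fixed. Origin: centre of its underside; x along the 188 mm side, y along the 208 mm side, z up. The fuse lies in its -y half, the other two parts at the +y end.
- fuse: White cartridge fuse lying on its side, 58 mm long (own y axis), 22 mm wide and 22 mm high, 45 g; it does not roll. Origin: centre of its underside, z up.
- capacitor: Dark blue round capacitor standing in the bin, 30 mm diameter, 45 mm high; stays in place. Origin: centre of its underside.
- plug: Green terminal block lying in the bin, 15 x 30 x 15 mm; stays in place. Origin: centre of its underside.
- fine_driver: Small green-handled screwdriver lying on the bench, 18 x 146 x 18 mm; stays in place. Origin: centre of its underside, y along its length.
- tester: Fuse tester, grey flat box 110 (x) x 210 (y) x 45 mm high with a black top, fixed to the bench. Origin: centre of its underside, z up. The fuse nest is towards its +y end (50 mm from the centre), the selector knob towards its -y end (60 mm from the centre).
- nest (a point): Centre of the nest's floor: the underside centre of a seated fuse. The fuse lies along the tester's y axis, either way round, on two white pads 8 mm above the tester's top, between copper clips 25.5 mm apart (flared to 38 mm at the top, 27 mm above the tester's top) 20 to 29 mm from the centre along y, and 16 mm high end stops 63 mm apart. The middle 40 mm is open for the fingers.
- selector (a joint): Knob angle, rad, 0 at home, growing clockwise from above. Click stops at 0.419, 0.838, 1.257 (third), 1.676, each with a white mark (home's is longer). Torque rises between stops and falls away at each; a return spring adds 0.055 N m/rad. Up to 0.11 N m reaches the third stop; let go, it springs back. Bar heading = 48 degrees minus this angle, counter-clockwise from the tester's +x axis.
- selector_grip (a point): On the knob's vertical axis, 24 mm above the tester's top, in its red bar: 46 mm long, 10 mm thick, flat sides, from 7 to 34 mm above the tester's top, on a grey disc 50 mm in diameter whose top is 8 mm above the tester's top. The white line on the bar is on its pointing half; the bar turns with joint selector.
Things that resemble listed ones, but are neither listed nor needed, are in the scene too. What is shaped like the fuse but yellow is not meant.

How it is judged (in metres and radians):
On the way, in this order (a step that is already met when the one before it is completed fails the run):
1. the fuse is lifted clear of the bin in the gripper (height (world z) of fuse above 0.06 m and contact force between the fingers and fuse above 0.5 N), for 0.1 s.
2. the fuse lies in the nest, let go, with the selector still at home (distance between fuse and nest below 0.007 m and angle between the y axis of fuse and the y axis of tester, either way round below 0.12 rad and angle between fuse's own z axis and vertical below 0.12 rad and contact force between the fingers and fuse below 0.1 N and value of joint selector below 0.2 rad), for 0.2 s.
3. the selector passes the first stop, in the gripper (value of joint selector above 0.42 rad and contact force between the fingers and selector above 0.5 N).
At the end, for the whole second after the job is handed in: The fuse lies in the nest (within 7 mm and 0.12 rad), not touched by the fingers; the fingers still hold the selector (contact over 1 N) steady at the third stop (1.257 rad within 0.12 rad, slower than 0.1 rad/s); the capacitor and the terminal block are still in the bin (distance between fuse and nest below 0.007 m and angle between the y axis of fuse and the y axis of tester, either way round below 0.12 rad and angle between fuse's own z axis and vertical below 0.12 rad and contact force between the fingers and fuse below 0.1 N and value of joint selector between 1.1366 and 1.3766 rad and velocity of joint selector between -0.1 and 0.1 rad/s and contact force between the fingers and selector above 1 N and horizontal distance between each of capacitor, plug and bin below 0.125 m); the arm keeps its last pose, push and grip.
It fails at once if the selector is turned on towards the fourth stop (over 1.47 rad) (value of joint selector above 1.47 rad).
It fails at once if the selector is turned while no fuse lies in the nest (value of joint selector above 0.25 rad and distance between fuse and nest above 0.012 m).
It fails at once if the capacitor, the terminal block or the screwdriver is moved more than 30 mm, or the capacitor is tipped over (distance of any of capacitor, plug, fine_driver from where it was at the start of the episode above 0.03 m or angle between capacitor's own z axis and vertical above 0.5 rad).
It also fails if it takes over 58 s, if anything falls off the work surface, if the arm or the gripper's body presses on something with over 40 N, if the wrist force passes 120 N, or if a joint passes its speed limit or range.

## Robot

A 6-joint arm with a two-finger parallel gripper is mounted at the origin on a cart in front of the work surface, level with it; the furniture and walls round the work are solid. World frame = base frame: x ahead of the robot, y to its left, z up, the work surface at z = 0. Lengths are in m, angles in degrees, forces in N, time in s.
With the tool pointing down it reaches from about 0.275 to 0.825 m from the base axis. Payload 4.9 kg.
Tool frame: the origin (TCP) lies midway between the tips of the shut fingers; the grasp point (between the pads) lies 19 mm behind it; z points along the fingers, y is the line along which they close (so a half turn about z gives the same grasp; the last joint's range is limited). The gripper opens to 85 mm and grips with 20 to 120 N. Pads are 22 mm wide; open, the fingers measure 114 mm over their backs; the gripper's body (76 mm by 85 mm) begins 54 mm behind the grasp point. The pads swing forward as they close: fully open they stand 13 mm farther back than shut.
Start: joints at [-74.897, 18.69, -11.035, 60.275, 0, 82.311], TCP at [0.213, -0.507, 0.231] pointing down, gripper open.
Joint ranges: [-152.03, 152.03], [-55.5, 102.48], [-74.3, 77.21], [-110.64, 120.58], [-84.22, 78.4], [-180, 180]. Speed limits (degrees/s): [147.25, 147.25, 180, 180, 180, 180].

## Interface

Orientations are given as a 3x3 rotation matrix whose columns are the frame's x, y, z axes.
In Python, from workcell import sensors, optics, ticket gives the robot as it stands. The module is installed in compiled form; this text tells all that it offers.
- The arm moves only by the shell command python3 -m inch 'ROWS' [FORCE]. ROWS is JSON, a list of rows, each an object with "grip": the opening, from -1 (shut) to 1 (fully open), so that 0 is half open; "offset": the shift along the tool's x, y, z in m, a list of three; "rotation": the turn, a rotation vector about the tool's x, y, z in degrees, a list of three. In form: [{"grip": grip, "offset": [x, y, z], "rotation": [rx, ry, rz]}, ...]. A call has 1 to 12 rows; each row shifts and turns the commanded pose from where the row before left it, along the tool's axes as they then stand; what a row does not reach is not made up. A row lasts 1/10 s, in which the tool goes at most 50 mm and 8.59 degrees, less where a joint would pass 70% of its speed; a pose out of reach is approached as far as the arm can. A call is refused whole if a number of a shift passes 0.05 or a number of a turn 8.59, either way. A call with a gripper value outside its range is refused whole. The fingers move at their own pace and stop on an object; FORCE is the grip in N (left out, the last holds). Time passes only in rows, so rows that do not move let the fingers close. It gives the time, the measured TCP pose, the force, the opening and the grip force at its end, in the units of the state.
- sensors.state(): the state, without advancing time (a new reading comes with each control period).
- optics.snapshot(name): name is "scene" or "top"; returns the picture (480x640x3 uint8, red, green, blue); there is no depth.
- optics.get_calibration(name): a dict with "vfov" (degrees; the focal length in pixels is half the picture's height over the tangent of half this angle, whatever the lens; pixels are square), "cx", "cy" (the principal point, pixels), "R" (3x3) and "t" (3): a world point X has camera coordinates R X + t. Camera axes: x right, y down, z forward; pixel columns grow to the right and rows downward; lengths in m; the calibration is good to about 2 mm. A picture is of the moment at which its call begins. get_calibration takes no time and is no camera call.
- ticket.sign_off(): hands the job in; it is judged then, once.
The state is a dict: "t": time; "qpos": joint angles; "joint_vel": joint speeds; "tau": joint torques, N m; "ee_pos": TCP position; "eef_rot": TCP orientation; "contact_force": force on the tool from outside, world axes, zero at the start; "torque": the same for the moment, N m; "width": finger opening in m; "grip_force": force on a finger pad.
Only numpy, scipy, OpenCV 4.12 (cv2) and the standard library are available. Lean on these libraries where they do the work, as an engineer would, in place of code of your own. Each camera call takes 0.05 s, during which the arm holds its last target. There are 200 camera calls.

## Working session

There is one attempt and no reset: what is moved stays moved. The work goes in short steps, Python scripts to look and compute and a shell command to move; the robot and the scene stay as the last step left them, time stands still between calls to the robot, and variables do not carry over. Pictures are saved under pics/ and viewed, at most 10 in all, crops included, and the job is handed in when it is done.

```bash
mkdir -p pics; python3 - <<'E'
from workcell import sensors, optics
import cv2,numpy as np
np.set_printoptions(precision=4,suppress=True)
s=sensors.state();print(s['t'],s['ee_pos'],s['eef_rot'],s['width'],s['contact_force'])
for n in("scene","top"):
    cv2.imwrite(f"pics/{n}0.png",optics.snapshot(n)[:,:,::-1]);print(n,optics.get_calibration(n))
E
```

```text
0.0 [ 0.2129 -0.5065  0.2305] [[ 0.9219  0.3874 -0.0004]
 [ 0.3874 -0.9219  0.0016]
 [ 0.0002 -0.0017 -1.    ]] 0.08539774825659105 [-0.0917  0.691  -0.6662]
scene {'vfov': 50.779645959827675, 'cx': 317.27342780489346, 'cy': 239.94923944634735, 'R': array([[-0.7828, -0.6222,  0.0013],
       [-0.4264,  0.535 , -0.7294],
       [ 0.4531, -0.5715, -0.6841]]), 't': array([0.4827, 0.2422, 0.9712])}
top {'vfov': 50.56691382621553, 'cx': 318.4177221244345, 'cy': 228.86253458558605, 'R': array([[ 0.0238, -0.9997,  0.0034],
       [-0.9961, -0.024 , -0.0852],
       [ 0.0853, -0.0014, -0.9964]]), 't': array([0.0925, 0.5133, 0.9184])}
```

View pics/scene0.png

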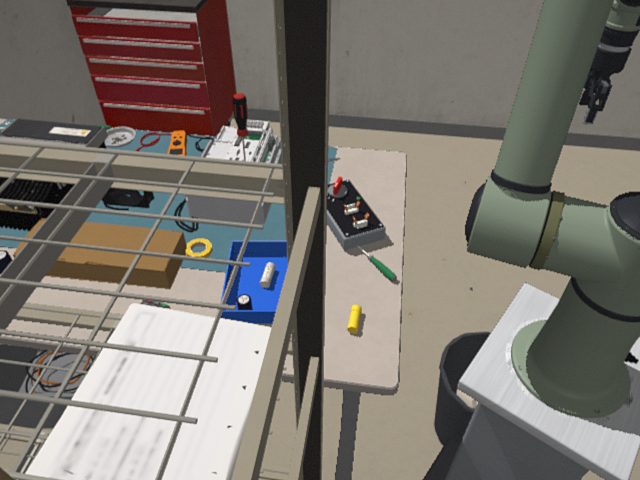

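View pics/top0.png

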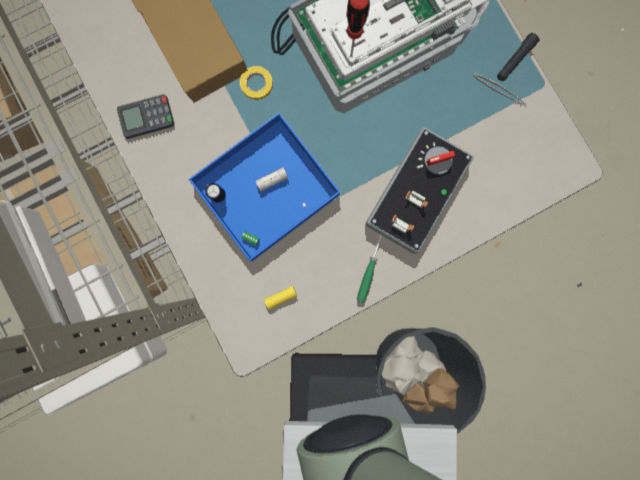

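The scene view shows the white fuse at about (267,274) in the blue bin and the tester at (355,215), partly behind a post. In the top view the fuse is at (271,180), the tester at (420,190), the red knob at (440,158) and the screwdriver at (367,280). I'll enlarge both.

```bash
python3 - <<'E'
import cv2
a=cv2.imread('pics/top0.png')[120:270,185:485]; cv2.imwrite('pics/topc.png',cv2.resize(a,(800,400),interpolation=cv2.INTER_CUBIC))
b=cv2.imread('pics/scene0.png')[170:330,220:400]; cv2.imwrite('pics/scenec.png',cv2.resize(b,(675,600),interpolation=cv2.INTER_CUBIC))
E
```

```text
(no output)
```

View pics/topc.png

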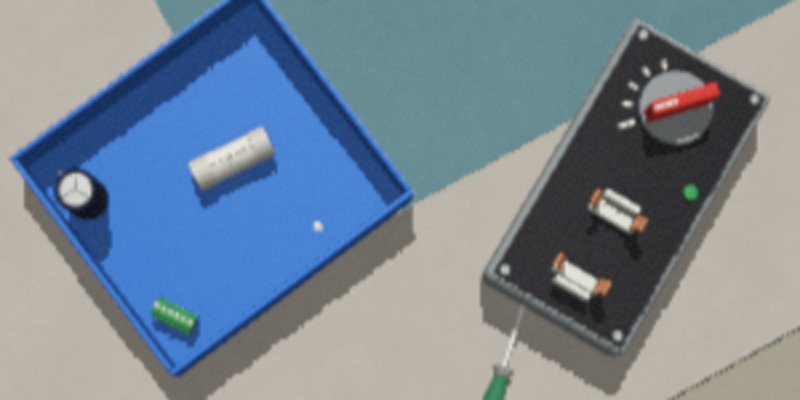

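View pics/scenec.png

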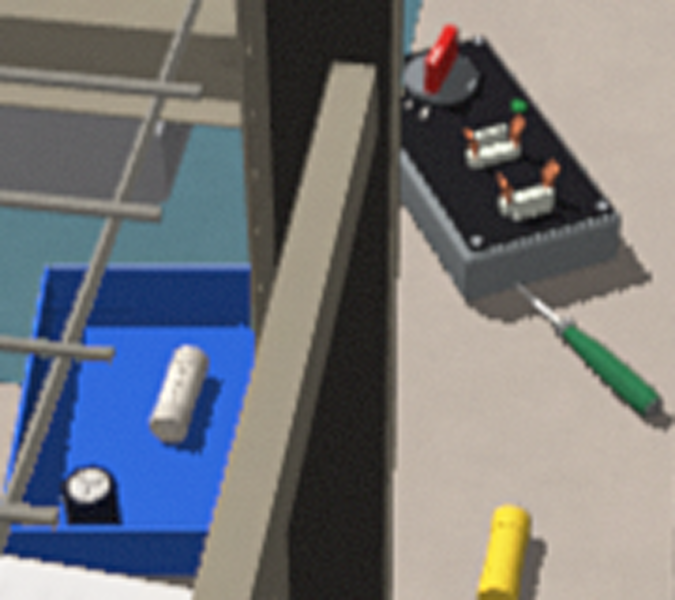

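Crops (top: ×2.667 from (185,120), scene: ×3.75 from (220,170)). The fuse centre is at top (231,157) and scene (180,393). The tester screws are at top (643,35), (755,99), (617,336), (505,270), and three of them show in the scene view at (480,41), (601,206), (476,241). The knob bar runs from top (650,110) to (718,92).

```bash
cat > h.py <<'E'
import numpy as np
from scipy.optimize import least_squares
from workcell import optics
np.set_printoptions(precision=4,suppress=True)
C={n:optics.get_calibration(n) for n in("scene","top")}
def f(c): return 240/np.tan(np.radians(c['vfov']/2))
def proj(n,X):
    c=C[n];p=c['R']@X+c['t'];return f(c)*p[:2]/p[2]+[c['cx'],c['cy']]
def tri(u,v):
    r=least_squares(lambda X:np.r_[proj('top',X)-u,proj('scene',X)-v],[.6,-.1,.03]);return r.x,np.linalg.norm(r.fun)
def plane(n,u,z):
    c=C[n];d=c['R'].T@[(u[0]-c['cx'])/f(c),(u[1]-c['cy'])/f(c),1];o=-c['R'].T@c['t'];return o+d*(z-o[2])/d[2]
tc=lambda x,y:np.array([x,y])*300/800+[185,120]-.3
sc=lambda x,y:np.array([x,y])/3.75+[220,170]-.37
E
python3 - <<'E'
from h import *
for n,a,b in [('fuse c',(231,157),(180,393)),('fuse endfar',(267,142),(193,351)),('fuse endnear',(197,175),(168,436)),('scrR',(755,99),(480,41)),('scrB',(617,336),(601,206)),('scrL',(505,270),(476,241)),('led',(690,192),(518,105)),('capTop',(75,190),(91,484))]:
    print(n,*tri(tc(*a),sc(*b)))
P=lambda x,y,z:plane('top',tc(x,y),z)
print('fuse',P(231,157,.015),P(267,142,.015),P(197,175,.015))
for c in [(643,35),(755,99),(617,336),(505,270)]: print('scr',P(*c,.045))
print('top c',np.mean([P(*c,.045) for c in [(638,20),(768,98),(622,352),(487,275)]],axis=0))
print('disc',P(677,108,.053),'bar',P(650,110,.079),P(718,92,.079))
print('binrim',[P(*c,.04)[:2] for c in [(14,160),(412,197),(177,374)]])
print('driver',plane('top',(379,238),.009),plane('top',(362,302),.009))
print('white pads',P(617,210,.053),P(580,281,.053))
E
```

```text
fuse c [0.6032 0.1949 0.0177] 0.42671686188857005
fuse endfar [0.6135 0.1698 0.0262] 0.22698644500111956
fuse endnear [0.5912 0.2193 0.0095] 0.4900979189462888
scrR [ 0.647  -0.1649  0.0466] 0.3524876358972931
scrB [ 0.4829 -0.071   0.0475] 0.3127332010234668
scrL [0.5256 0.005  0.0476] 0.1514278911622545
led [ 0.5815 -0.1194  0.05  ] 0.15125394575418452
capTop [0.5719 0.2964 0.0518] 0.3384124445214634
fuse [0.6042 0.1955 0.015 ] [0.6155 0.1704 0.015 ] [0.5908 0.219  0.015 ]
scr [ 0.6906 -0.0881  0.045 ]
scr [ 0.6477 -0.1651  0.045 ]
scr [ 0.4828 -0.0717  0.045 ]
scr [0.5257 0.0046 0.045 ]
top c [ 0.5859 -0.0793  0.045 ]
disc [ 0.6383 -0.1097  0.053 ] bar [ 0.6305 -0.0857  0.079 ] [ 0.6437 -0.1306  0.079 ]
binrim [array([0.5939, 0.3417]), array([0.5749, 0.0684]), array([0.4502, 0.2249])]
driver [ 0.4976 -0.0091  0.009 ] [0.378  0.0208 0.009 ]
white pads [ 0.5674 -0.0695  0.053 ] [ 0.5187 -0.045   0.053 ]
```

Tester centre is (0.587,-0.080), y heading 150.6°, top z about 0.047, which agrees with the text. Nest is (0.543,-0.056) and knob (0.639,-0.110). The fuse is at (0.604,0.195), axis about 116°. I'll turn the tool by +93° in world first.

```bash
python3 -m inch '[{"grip":0.5,"offset":[0,0,0],"rotation":[0,0,-7.77]},{"grip":0.5,"offset":[0,0,0],"rotation":[0,0,-7.77]},{"grip":0.5,"offset":[0,0,0],"rotation":[0,0,-7.77]},{"grip":0.5,"offset":[0,0,0],"rotation":[0,0,-7.77]},{"grip":0.5,"offset":[0,0,0],"rotation":[0,0,-7.77]},{"grip":0.5,"offset":[0,0,0],"rotation":[0,0,-7.77]},{"grip":0.5,"offset":[0,0,0],"rotation":[0,0,-7.77]},{"grip":0.5,"offset":[0,0,0],"rotation":[0,0,-7.77]},{"grip":0.5,"offset":[0,0,0],"rotation":[0,0,-7.77]},{"grip":0.5,"offset":[0,0,0],"rotation":[0,0,-7.77]},{"grip":0.5,"offset":[0,0,0],"rotation":[0,0,-7.77]},{"grip":0.5,"offset":[0,0,0],"rotation":[0,0,-7.77]}]'
cat > to.py <<'E'
import sys,numpy as np
from scipy.spatial.transform import Rotation as Ro
from workcell import sensors
s=sensors.state();x,y,z,psi=map(float,sys.argv[1:5]);R=np.array(s['eef_rot'])
a=np.radians(psi);T=np.array([[np.cos(a),np.sin(a),0],[np.sin(a),-np.cos(a),0],[0,0,-1]])
d=R.T@(np.array([x,y,z])-s['ee_pos'])
print('t',round(s['t'],2),'pos',np.round(s['ee_pos'],4),'F',np.round(s['contact_force'],1),'w',round(s['width'],4),'g',round(s['grip_force'],1))
print('offset',np.round(d,4),'rot',np.round(Ro.from_matrix(R.T@T).as_rotvec(degrees=True),2))
E
python3 to.py .604 .195 .2 116
```

```text
t: 1.3
ee_pos: [0.213, -0.5067, 0.2308]
eef_rot: [[-0.444, 0.896, -0.0], [0.896, 0.444, 0.001], [0.001, 0.0, -1.0]]
contact_force: [-0.2, -0.4, 0.4]
width: 0.0642
grip_force: 0.0
t 1.3 pos [ 0.213  -0.5067  0.2308] F [-0.2 -0.4  0.4] w 0.0642 g 0.0
offset [0.4552 0.6618 0.0314] rot [ 0.01 -0.06  0.35]
```

```bash
python3 -m inch '[{"grip":0.5,"offset":[0.0228,0.0331,0],"rotation":[0,0,0]},{"grip":0.5,"offset":[0.0228,0.0331,0],"rotation":[0,0,0]},{"grip":0.5,"offset":[0.0228,0.0331,0],"rotation":[0,0,0]},{"grip":0.5,"offset":[0.0228,0.0331,0],"rotation":[0,0,0]},{"grip":0.5,"offset":[0.0228,0.0331,0],"rotation":[0,0,0]},{"grip":0.5,"offset":[0.0228,0.0331,0],"rotation":[0,0,0]},{"grip":0.5,"offset":[0.0228,0.0331,0],"rotation":[0,0,0]},{"grip":0.5,"offset":[0.0228,0.0331,0],"rotation":[0,0,0]},{"grip":0.5,"offset":[0.0228,0.0331,0],"rotation":[0,0,0]},{"grip":0.5,"offset":[0.0228,0.0331,0],"rotation":[0,0,0]},{"grip":0.5,"offset":[0.0228,0.0331,0],"rotation":[0,0,0]},{"grip":0.5,"offset":[0.0228,0.0331,0],"rotation":[0,0,0]}]' >/dev/null; python3 -m inch '[{"grip":0.5,"offset":[0.0228,0.0331,0],"rotation":[0,0,0]},{"grip":0.5,"offset":[0.0228,0.0331,0],"rotation":[0,0,0]},{"grip":0.5,"offset":[0.0228,0.0331,0],"rotation":[0,0,0]},{"grip":0.5,"offset":[0.0228,0.0331,0],"rotation":[0,0,0]},{"grip":0.5,"offset":[0.0228,0.0331,0],"rotation":[0,0,0]},{"grip":0.5,"offset":[0.0228,0.0331,0],"rotation":[0,0,0]},{"grip":0.5,"offset":[0.0228,0.0331,0],"rotation":[0,0,0]},{"grip":0.5,"offset":[0.0228,0.0331,0],"rotation":[0,0,0]},{"grip":0.5,"offset":[0,0,0],"rotation":[0,0,0]},{"grip":0.5,"offset":[0,0,0],"rotation":[0,0,0]}]'>/dev/null
python3 to.py .604 .195 .005 116
```

```text
t 3.5 pos [0.6073 0.1938 0.2301] F [-0.5 -0.2  0.6] w 0.0641 g 0.0
offset [ 0.0025 -0.002   0.2252] rot [-0.11 -0.01  0.12]
```

```bash
python3 -m inch '[{"grip":0.5,"offset":[0.0025,-0.002,0.03],"rotation":[0,0,0]},{"grip":0.5,"offset":[0,0,0.03],"rotation":[0,0,0]},{"grip":0.5,"offset":[0,0,0.03],"rotation":[0,0,0]},{"grip":0.5,"offset":[0,0,0.03],"rotation":[0,0,0]},{"grip":0.5,"offset":[0,0,0.03],"rotation":[0,0,0]},{"grip":0.5,"offset":[0,0,0.03],"rotation":[0,0,0]},{"grip":0.5,"offset":[0,0,0.015],"rotation":[0,0,0]},{"grip":0.5,"offset":[0,0,0.015],"rotation":[0,0,0]},{"grip":0.5,"offset":[0,0,0.012],"rotation":[0,0,0]},{"grip":0.5,"offset":[0,0,0],"rotation":[0,0,0]},{"grip":0.5,"offset":[0,0,0],"rotation":[0,0,0]}]' >/dev/null
python3 to.py .604 .195 .005 116; python3 - <<'E'
from workcell import optics
import cv2
a=optics.snapshot('top')[:,:,::-1];cv2.imwrite('pics/t1.png',cv2.resize(a[110:270,180:350],(638,600),interpolation=cv2.INTER_CUBIC))
E
```

```text
t 4.6 pos [0.6054 0.1946 0.0099] F [ 0.5 -0.   0. ] w 0.0642 g 0.0
offset [ 0.0009 -0.0011  0.0049] rot [0.05 0.01 0.03]
```

View pics/t1.png

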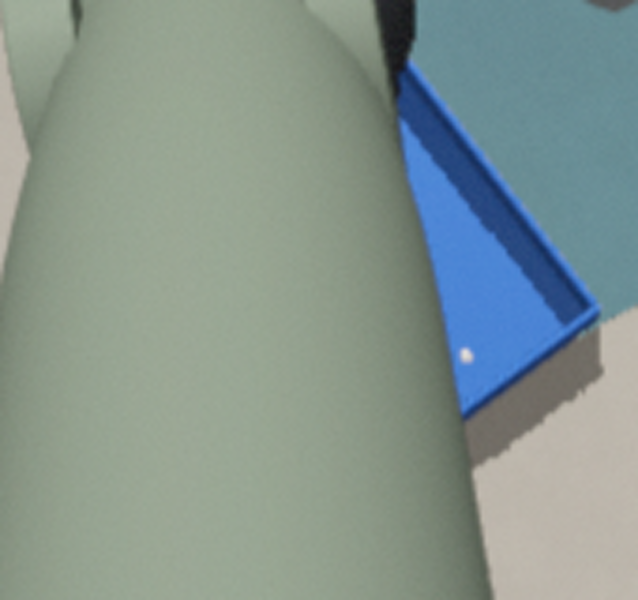

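The arm hides the fuse here: the picture shows only the bin's right corner at (590,310). There is no contact. I'll go down 5 mm and close.

```bash
python3 -m inch '[{"grip":0.5,"offset":[0.0009,-0.001,0.005],"rotation":[0,0,0]},{"grip":0.5,"offset":[0,0,0],"rotation":[0,0,0]},{"grip":-1,"offset":[0,0,0],"rotation":[0,0,0]},{"grip":-1,"offset":[0,0,0],"rotation":[0,0,0]},{"grip":-1,"offset":[0,0,0],"rotation":[0,0,0]},{"grip":-1,"offset":[0,0,0],"rotation":[0,0,0]},{"grip":-1,"offset":[0,0,0],"rotation":[0,0,0]},{"grip":-1,"offset":[0,0,0],"rotation":[0,0,0]},{"grip":-1,"offset":[0,0,0],"rotation":[0,0,0]},{"grip":-1,"offset":[0,0,0],"rotation":[0,0,0]}]' 40 >/dev/null
python3 to.py .604 .195 .17 116
```

```text
t 5.65 pos [0.6039 0.195  0.0046] F [-0.2  0.2  4.1] w 0.0207 g 39.8
offset [-0.      0.0002 -0.1654] rot [0.04 0.01 0.03]
```

```bash
python3 -m inch '[{"grip":-1,"offset":[0,0,-0.01],"rotation":[0,0,0]},{"grip":-1,"offset":[0,0,-0.025],"rotation":[0,0,0]},{"grip":-1,"offset":[0,0,-0.025],"rotation":[0,0,0]},{"grip":-1,"offset":[0,0,-0.025],"rotation":[0,0,0]},{"grip":-1,"offset":[0,0,-0.025],"rotation":[0,0,0]},{"grip":-1,"offset":[0,0,-0.025],"rotation":[0,0,0]},{"grip":-1,"offset":[0,0,-0.015],"rotation":[0,0,0]},{"grip":-1,"offset":[0,0,0],"rotation":[0,0,0]}]' >/dev/null
python3 to.py .543 -.056 .154 150.6;
python3 - <<'E'
import cv2
from workcell import optics
a=optics.snapshot('scene')[:,:,::-1];cv2.imwrite('pics/s1.png',cv2.resize(a[150:310,200:400],(750,600),interpolation=cv2.INTER_CUBIC))
E
```

```text
t 6.45 pos [0.605  0.1952 0.1571] F [ 0.1 -0.6 -0.2] w 0.0208 g 39.3
offset [-0.1985 -0.166   0.0027] rot [  0.21   0.14 -34.57]
```

```bash
python3 -m inch '[{"grip":-1,"offset":[0,0,0],"rotation":[0,0,-5.76]},{"grip":-1,"offset":[0,0,0],"rotation":[0,0,-5.76]},{"grip":-1,"offset":[0,0,0],"rotation":[0,0,-5.76]},{"grip":-1,"offset":[0,0,0],"rotation":[0,0,-5.76]},{"grip":-1,"offset":[0,0,0],"rotation":[0,0,-5.76]},{"grip":-1,"offset":[0,0,0],"rotation":[0,0,-5.76]}]' >/dev/null
python3 -m inch '[{"grip":-1,"offset":[-0.0087,-0.0311,0],"rotation":[0,0,0]},{"grip":-1,"offset":[-0.0087,-0.0311,0],"rotation":[0,0,0]},{"grip":-1,"offset":[-0.0087,-0.0311,0],"rotation":[0,0,0]},{"grip":-1,"offset":[-0.0087,-0.0311,0],"rotation":[0,0,0]},{"grip":-1,"offset":[-0.0087,-0.0311,0],"rotation":[0,0,0]},{"grip":-1,"offset":[-0.0087,-0.0311,0],"rotation":[0,0,0]},{"grip":-1,"offset":[-0.0087,-0.0311,0],"rotation":[0,0,0]},{"grip":-1,"offset":[-0.0087,-0.0311,0],"rotation":[0,0,0]},{"grip":-1,"offset":[0,0,0],"rotation":[0,0,0]},{"grip":-1,"offset":[0,0,0],"rotation":[0,0,0]},{"grip":-1,"offset":[0,0,0],"rotation":[0,0,0]}]' >/dev/null
python3 to.py .543 -.056 .1 150.6
```

```text
t 8.2 pos [ 0.5416 -0.0552  0.1535] F [ 0.7 -0.4 -0.4] w 0.0206 g 39.4
offset [-0.0017 -0.      0.0535] rot [ 0.   -0.09  0.03]
```

```bash
python3 - <<'E'
import cv2
from workcell import optics
a=optics.snapshot('scene')[:,:,::-1];cv2.imwrite('pics/s2.png',cv2.resize(a[130:260,310:410],(600,780),interpolation=cv2.INTER_CUBIC)[:600])
E
```

```text
(no output)
```

View pics/s2.png

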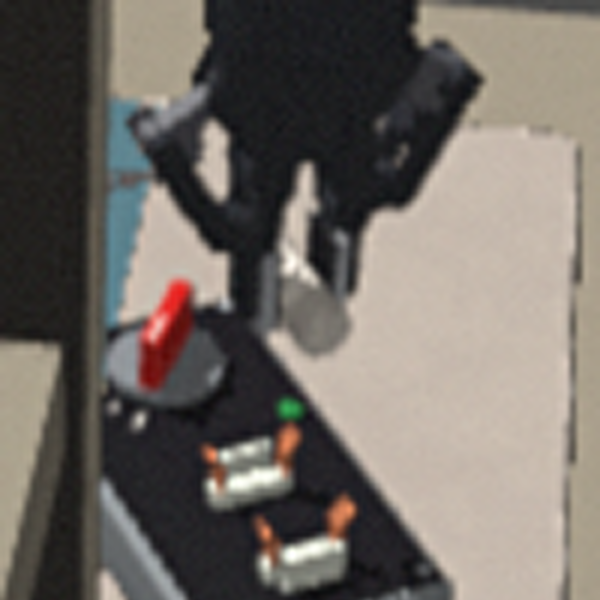

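The fuse is held straight between the fingers above the nest. Its near end face is centred at crop (320,320), i.e. pixel (363.0,183.0), and the copper clips stand at crop (265,530)/(343,515) and (212,465)/(288,445). I'll check these against the prediction.

```bash
python3 - <<'E'
from h import *
y=np.array([-.871,.491,0]);x=np.array([.491,.871,0]);t=np.array([.5416,-.0552,.1535])
k=lambda X:(proj('scene',X)-[310,130]+.4)*6
print('end pred',k(t+.029*y+[0,0,.0105]),'per mm y',(k(t+.03*y+[0,0,.0105])-k(t+.029*y+[0,0,.0105])))
n=np.array([.5432,-.0556,.053])
for a,s in((.0245,1),(.0245,-1),(-.0245,1),(-.0245,-1)): print('clip top',a,s,k(n+a*y+s*.019*x+[0,0,.019]))
print('per mm xyz',k(n+.001*x)-k(n),k(n+.001*y)-k(n),k(n+[0,0,.001])-k(n))
E
```

```text
end pred [329.3141 337.2148] per mm y [1.1949 1.5276]
clip top 0.0245 1 [261.8996 529.9372]
clip top 0.0245 -1 [349.8549 506.2098]
clip top -0.0245 1 [209.8079 455.7175]
clip top -0.0245 -1 [295.8269 433.2685]
per mm xyz [-2.2654  0.6092] [1.0704 1.5064] [ 0.1334 -1.9072]
```

```bash
python3 -m inch '[{"grip":-1,"offset":[0,0,0.02],"rotation":[0,0,0]},{"grip":-1,"offset":[0,0,0.02],"rotation":[0,0,0]},{"grip":-1,"offset":[0,0,0.02],"rotation":[0,0,0]},{"grip":-1,"offset":[0,0,0.008],"rotation":[0,0,0]},{"grip":-1,"offset":[0,0,0],"rotation":[0,0,0]},{"grip":-1,"offset":[0,0,0],"rotation":[0,0,0]},{"grip":-1,"offset":[0,0,0],"rotation":[0,0,0]}]' >/dev/null
python3 to.py .543 -.056 .054 150.6
python3 - <<'E'
from h import *
import cv2
from workcell import optics,sensors
ims=[optics.snapshot('scene')[:,:,::-1].astype(float) for _ in range(3)]
a=np.mean(ims,axis=0).astype(np.uint8);cv2.imwrite('pics/s3f.png',a);cv2.imwrite('pics/s3.png',cv2.resize(a[180:240,330:390],(600,600),interpolation=cv2.INTER_CUBIC))
y=np.array([-.871,.491,0]);x=np.array([.491,.871,0]);t=np.array(sensors.state()['ee_pos'])
k=lambda X:(proj('scene',X)-[330,180]+.45)*10
c=t+.029*y+[0,0,.0105]
print('end c',k(c),'L/R/top/bot',k(c+.011*x),k(c-.011*x),k(c+[0,0,.011]),k(c-[0,0,.011]))
print('per mm y',k(c+.001*y)-k(c))
n=np.array([.5432,-.0556,.053])
for s in(1,-1):print('clip near-edge top',k(n+.029*y+s*.019*x+[0,0,.019]))
for s in(1,-1):print('scr',s,k(np.array([.5867,-.0801,.045])+.0945*y+s*.0435*x))
E
```

```text
t 8.95 pos [ 0.543  -0.0559  0.0873] F [ 0.8 -0.2 -1.2] w 0.0206 g 39.4
offset [ 0.     -0.0001  0.0333] rot [0.03 0.1  0.02]
end c [328.7868 290.6511] L/R/top/bot [285.5403 302.1392] [371.8086 279.2228] [331.7901 253.4948] [325.822  327.3296]
per mm y [1.8999 2.5769]
clip near-edge top [245.2177 395.438 ]
clip near-edge top [392.113  355.6878]
scr 1 [172.2379 549.7931]
scr -1 [505.8886 456.8201]
```

View pics/s3.png

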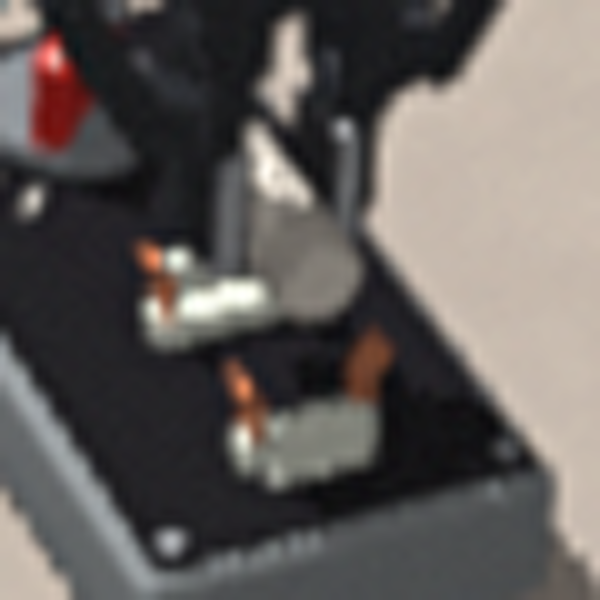

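The end face is centred at crop (316,268) and I predicted (329,291). The screws at (170,543)/(508,447) show about (0,-8) of that is systematic, so the fuse seems to sit about 6 mm to -y in the grip. I'll cross-check by segmenting the fuse in the first pictures.

```bash
python3 - <<'E'
from h import *
import cv2
for n,(x0,x1,y0,y1) in {'top':(245,300,160,200),'scene':(255,280,255,295)}.items():
    im=cv2.imread(f'pics/{n}0.png')[y0:y1,x0:x1].astype(int)
    m=((im[:,:,2]>75)&(im[:,:,0]-im[:,:,2]<25)).astype(np.uint8)
    k,l,st,ce=cv2.connectedComponentsWithStats(m);i=1+np.argmax(st[1:,4])
    pts=np.argwhere(l==i)[:,::-1].astype(np.float32);r=cv2.minAreaRect(pts)
    b=cv2.boxPoints(r)+[x0,y0];print(n,ce[i]+[x0,y0],st[i],r)
    print(b); print([plane(n,p,.015) for p in b]); print('c',plane(n,np.array(r[0])+[x0,y0],.015), 'expect px .6037,.1952:',proj(n,np.array([.6037,.1952,.015])),proj(n,np.array([.6063,.1898,.015])))
E
```

```text
top [271.3226 179.088 ] [ 11   8  31  23 341] ((26.50000762939453, 19.0), (11.180339813232422, 30.4105224609375), 63.43495178222656)
[[255.4 180.8]
 [282.6 167.2]
 [287.6 177.2]
 [260.4 190.8]]
[array([0.5992, 0.2252, 0.015 ]), array([0.6264, 0.175 , 0.015 ]), array([0.6075, 0.165 , 0.015 ]), array([0.5805, 0.2152, 0.015 ])]
c [0.6034 0.1951 0.015 ] expect px .6037,.1952: [271.4684 178.828 ] [274.3852 177.531 ]
scene [267.3957 274.913 ] [  5   7  15  26 230] ((12.350000381469727, 19.950000762939453), (9.486830711364746, 25.61444854736328), 18.434947967529297)
[[258.8 285.6]
 [266.9 261.3]
 [275.9 264.3]
 [267.8 288.6]]
[array([0.597 , 0.2293, 0.015 ]), array([0.6334, 0.1638, 0.015 ]), array([0.611 , 0.1581, 0.015 ]), array([0.5758, 0.2235, 0.015 ])]
c [0.6038 0.1944 0.015 ] expect px .6037,.1952: [267.1589 275.1728] [267.9427 273.2462]
```

```bash
python3 - <<'E'
from h import *
import cv2
a=cv2.imread('pics/s3f.png')[190:226,345:375]
S=16;im=cv2.resize(a,None,fx=S,fy=S,interpolation=cv2.INTER_CUBIC);im=cv2.convertScaleAbs(im,alpha=1.3,beta=15)
y=np.array([-.871,.491,0]);x=np.array([.491,.871,0]);t=np.array([.543,-.0559,.0873])
out=[im.copy()]
k=lambda X:(proj('scene',X)-[345,190]+.5-[0,.8])*S
for off,col in((0,(0,255,0)),(-.006,(0,0,255))):
    c=t+(.029+off)*y+[0,0,.0105]
    p=np.array([k(c+.011*(np.cos(q)*x+np.sin(q)*np.array([0,0,1]))) for q in np.linspace(0,6.283,60)])
    cv2.polylines(im,[p.astype(np.int32)],True,col,1)
out=np.hstack([out[0],im])[:, :];print(out.shape)
cv2.imwrite('pics/ov.png',cv2.resize(out,(800,480)))
E
```

```text
(576, 960, 3)
```

View pics/ov.png

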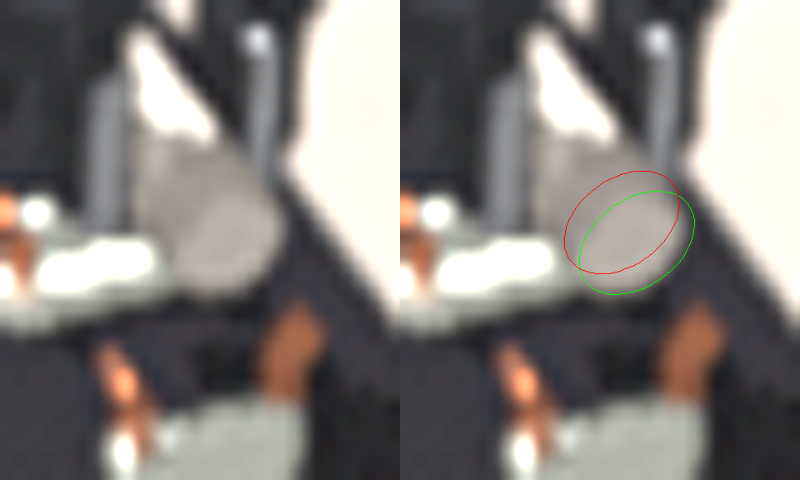

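Allowing for the systematic shift, the end face matches the zero-offset outline (green) within about 1–2 mm, and it lies centred over the white pad. I'll lower it while watching the force.

```bash
python3 -m inch '[{"grip":-1,"offset":[0,0,0.01],"rotation":[0,0,0]},{"grip":-1,"offset":[0,0,0.005],"rotation":[0,0,0]},{"grip":-1,"offset":[0,0,0.005],"rotation":[0,0,0]},{"grip":-1,"offset":[0,0,0],"rotation":[0,0,0]},{"grip":-1,"offset":[0,0,0],"rotation":[0,0,0]}]' >/dev/null;python3 to.py .5432 -.0556 .054 150.6
python3 -m inch '[{"grip":-1,"offset":[0,0,0.004],"rotation":[0,0,0]},{"grip":-1,"offset":[0,0,0.004],"rotation":[0,0,0]},{"grip":-1,"offset":[0,0,0],"rotation":[0,0,0]},{"grip":-1,"offset":[0,0,0],"rotation":[0,0,0]}]' >/dev/null;python3 to.py .5432 -.0556 .054 150.6
```

```text
t 9.6 pos [ 0.5418 -0.0559  0.0659] F [ 0.   0.1 -0.4] w 0.0205 g 39.4
offset [-0.001   0.001   0.0119] rot [-0.01 -0.04 -0.01]
t 10.0 pos [ 0.5419 -0.0559  0.0581] F [ 0.1 -1.2 -1. ] w 0.0209 g 39.4
offset [-0.001   0.0009  0.0041] rot [-0.01 -0.02 -0.  ]
```

```bash
python3 -m inch '[{"grip":-1,"offset":[0,0,0.002],"rotation":[0,0,0]},{"grip":-1,"offset":[0,0,0],"rotation":[0,0,0]},{"grip":-1,"offset":[0,0,0],"rotation":[0,0,0]}]' >/dev/null;python3 to.py .5432 -.0556 .054 150.6
python3 -m inch '[{"grip":-1,"offset":[0,0,0.002],"rotation":[0,0,0]},{"grip":-1,"offset":[0,0,0],"rotation":[0,0,0]},{"grip":-1,"offset":[0,0,0],"rotation":[0,0,0]}]' >/dev/null;python3 to.py .5432 -.0556 .054 150.6
```

```text
t 10.3 pos [ 0.5421 -0.056   0.0563] F [-0.1  0.9  0. ] w 0.0207 g 39.4
offset [-0.0008  0.0009  0.0023] rot [ 0.   -0.   -0.01]
t 10.6 pos [ 0.542  -0.056   0.0542] F [ 0.4 -1.  -0.5] w 0.0208 g 39.4
offset [-0.0008  0.0009  0.0002] rot [-0.   -0.01 -0.01]
```

```bash
python3 -m inch '[{"grip":-1,"offset":[0,0,0.001],"rotation":[0,0,0]},{"grip":-1,"offset":[0,0,0],"rotation":[0,0,0]},{"grip":-1,"offset":[0,0,0],"rotation":[0,0,0]}]' >/dev/null;python3 to.py .5432 -.0556 .054 150.6
python3 -m inch '[{"grip":-1,"offset":[0,0,0.001],"rotation":[0,0,0]},{"grip":-1,"offset":[0,0,0],"rotation":[0,0,0]},{"grip":-1,"offset":[0,0,0],"rotation":[0,0,0]}]' >/dev/null;python3 to.py .5432 -.0556 .054 150.6
```

```text
t 10.9 pos [ 0.5422 -0.056   0.0536] F [-0.7  1.7  3.4] w 0.0205 g 39.8
offset [-0.0007  0.0008 -0.0004] rot [ 0.01  0.02 -0.01]
t 11.2 pos [ 0.5422 -0.056   0.0535] F [-4.2  0.9 11.1] w 0.0206 g 41.1
offset [-0.0007  0.0008 -0.0005] rot [ 0.01  0.04 -0.  ]
```

Contact came at z=0.0536, just as predicted for a seated fuse. Releasing and lifting.

```bash
python3 -m inch '[{"grip":0.2,"offset":[0,0,-0.0005],"rotation":[0,0,0]},{"grip":0.2,"offset":[0,0,0],"rotation":[0,0,0]},{"grip":0.2,"offset":[0,0,0],"rotation":[0,0,0]},{"grip":0.2,"offset":[0,0,0],"rotation":[0,0,0]},{"grip":0.2,"offset":[0,0,0],"rotation":[0,0,0]},{"grip":0.2,"offset":[0,0,-0.01],"rotation":[0,0,0]},{"grip":0.2,"offset":[0,0,-0.02],"rotation":[0,0,0]},{"grip":0.2,"offset":[0,0,-0.03],"rotation":[0,0,0]},{"grip":0.2,"offset":[0,0,-0.03],"rotation":[0,0,0]},{"grip":0.2,"offset":[0,0,0],"rotation":[0,0,0]}]' >/dev/null;python3 to.py .639 -.1096 .142 108.6
python3 - <<'E'
from h import *
import cv2
from workcell import optics
a=np.mean([optics.snapshot('scene')[:,:,::-1].astype(float) for _ in range(3)],axis=0).astype(np.uint8)
cv2.imwrite('pics/s4.png',cv2.resize(a[160:240,320:400],(600,600),interpolation=cv2.INTER_CUBIC))
E
```

```text
t 12.2 pos [ 0.5451 -0.0567  0.1476] F [ 1.  -0.3  0.9] w 0.0515 g 0.0
offset [-0.1077 -0.      0.0064] rot [ 0.28  0.37 42.  ]
```

View pics/s4.png

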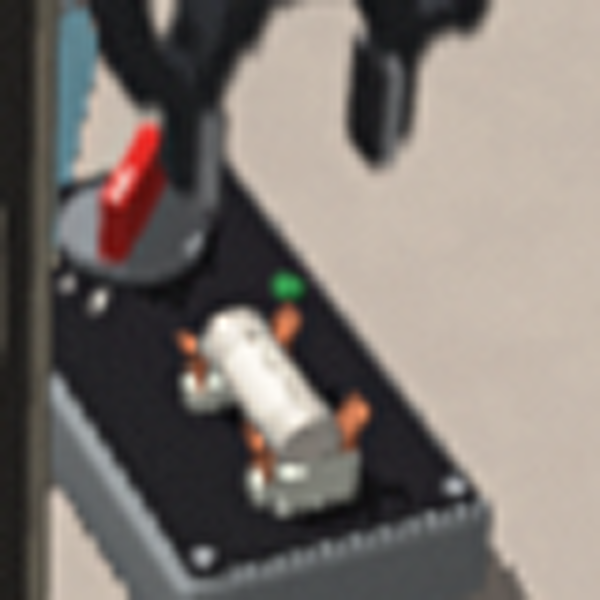

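The fuse lies in the nest between both clip pairs, along the tester's axis, with its near end at about (310,430). The knob is still at home and the screws are in place. Next, the knob.

```bash
python3 -m inch '[{"grip":0.2,"offset":[0,0,0],"rotation":[0,0,7]},{"grip":0.2,"offset":[0,0,0],"rotation":[0,0,7]},{"grip":0.2,"offset":[0,0,0],"rotation":[0,0,7]},{"grip":0.2,"offset":[0,0,0],"rotation":[0,0,7]},{"grip":0.2,"offset":[0,0,0],"rotation":[0,0,7]},{"grip":0.2,"offset":[0,0,0],"rotation":[0,0,7]},{"grip":0.2,"offset":[-0.02,0.018,0],"rotation":[0,0,0]},{"grip":0.2,"offset":[-0.02,0.018,0],"rotation":[0,0,0]},{"grip":0.2,"offset":[-0.02,0.018,0],"rotation":[0,0,0]},{"grip":0.2,"offset":[-0.02,0.018,0],"rotation":[0,0,0]},{"grip":0.2,"offset":[0,0,0],"rotation":[0,0,0]},{"grip":0.2,"offset":[0,0,0],"rotation":[0,0,0]}]' >/dev/null;python3 to.py .639 -.1096 .058 108.6
```

```text
t 13.55 pos [ 0.6347 -0.1087  0.1409] F [-0.9  0.6  1.1] w 0.0512 g 0.0
offset [-0.0024  0.004   0.0829] rot [-0.16 -0.12 -0.03]
```

```bash
python3 -m inch '[{"grip":0.2,"offset":[-0.002,0.003,0],"rotation":[0,0,0]},{"grip":0.2,"offset":[0,0,0.02],"rotation":[0,0,0]},{"grip":0.2,"offset":[0,0,0.02],"rotation":[0,0,0]},{"grip":0.2,"offset":[0,0,0.015],"rotation":[0,0,0]},{"grip":0.2,"offset":[0,0,0],"rotation":[0,0,0]},{"grip":0.2,"offset":[0,0,0],"rotation":[0,0,0]}]' >/dev/null;python3 to.py .639 -.1096 .058 108.6
```

```text
t 14.15 pos [ 0.6388 -0.1093  0.088 ] F [-0.1 -0.   0.6] w 0.0512 g 0.0
offset [-0.0004  0.0002  0.03  ] rot [-0.04 -0.03  0.02]
```

```bash
python3 -m inch '[{"grip":0.2,"offset":[0,0,0.015],"rotation":[0,0,0]},{"grip":0.2,"offset":[0,0,0.01],"rotation":[0,0,0]},{"grip":0.2,"offset":[0,0,0.005],"rotation":[0,0,0]},{"grip":0.2,"offset":[0,0,0],"rotation":[0,0,0]},{"grip":-1,"offset":[0,0,0],"rotation":[0,0,0]},{"grip":-1,"offset":[0,0,0],"rotation":[0,0,0]},{"grip":-1,"offset":[0,0,0],"rotation":[0,0,0]},{"grip":-1,"offset":[0,0,0],"rotation":[0,0,0]},{"grip":-1,"offset":[0,0,0],"rotation":[0,0,0]},{"grip":-1,"offset":[0,0,0],"rotation":[0,0,0]},{"grip":-1,"offset":[0,0,0],"rotation":[0,0,0]},{"grip":-1,"offset":[0,0,0],"rotation":[0,0,0]}]' 50 >/dev/null;python3 to.py .639 -.1096 .058 108.6; python3 -c "
from workcell import sensors;print(sensors.state()['torque'])"
```

```text
t 15.35 pos [ 0.6383 -0.1104  0.0585] F [-4.1 -1.5  4.9] w 0.0091 g 50.0
offset [0.0005 0.0009 0.0005] rot [-0.11  0.04 -0.04]
[-0.31199741  0.92597748  0.00853897]
```

```bash
cat > st.py <<'E'
from workcell import sensors;import numpy as np
s=sensors.state();R=np.array(s['eef_rot']);print('t',round(s['t'],2),'psi',round(np.degrees(np.arctan2(R[1,0],R[0,0])),2),'pos',np.round(s['ee_pos'],4),'F',np.round(s['contact_force'],1),'M',np.round(s['torque'],3),'w',round(s['width'],4),'g',round(s['grip_force'],1))
E
python3 -m inch '[{"grip":-1,"offset":[0,0,0],"rotation":[0,0,4]},{"grip":-1,"offset":[0,0,0],"rotation":[0,0,4]},{"grip":-1,"offset":[0,0,0],"rotation":[0,0,4]}]' >/dev/null; python3 st.py
python3 -m inch '[{"grip":-1,"offset":[0,0,0],"rotation":[0,0,4]},{"grip":-1,"offset":[0,0,0],"rotation":[0,0,4]},{"grip":-1,"offset":[0,0,0],"rotation":[0,0,4]},{"grip":-1,"offset":[0,0,0],"rotation":[0,0,0]},{"grip":-1,"offset":[0,0,0],"rotation":[0,0,0]}]' >/dev/null; python3 st.py
```

```text
t 15.65 psi 96.4 pos [ 0.6383 -0.1104  0.0585] F [-4.3 -1.1  6.1] M [-0.243  0.91  -0.009] w 0.009 g 50.1
t 16.15 psi 84.56 pos [ 0.6383 -0.1104  0.0585] F [-3.8 -1.5  6.6] M [-0.251  0.936 -0.01 ] w 0.0087 g 50.0
```

```bash
python3 -m inch '[{"grip":-1,"offset":[0,0,0],"rotation":[0,0,4]},{"grip":-1,"offset":[0,0,0],"rotation":[0,0,4]},{"grip":-1,"offset":[0,0,0],"rotation":[0,0,4]}]' >/dev/null; python3 st.py
python3 -m inch '[{"grip":-1,"offset":[0,0,0],"rotation":[0,0,4]},{"grip":-1,"offset":[0,0,0],"rotation":[0,0,4]},{"grip":-1,"offset":[0,0,0],"rotation":[0,0,4]}]' >/dev/null; python3 st.py
python3 -m inch '[{"grip":-1,"offset":[0,0,0],"rotation":[0,0,4]},{"grip":-1,"offset":[0,0,0],"rotation":[0,0,4]},{"grip":-1,"offset":[0,0,0],"rotation":[0,0,4]}]' >/dev/null; python3 st.py
python3 -m inch '[{"grip":-1,"offset":[0,0,0],"rotation":[0,0,4]},{"grip":-1,"offset":[0,0,0],"rotation":[0,0,4]},{"grip":-1,"offset":[0,0,0],"rotation":[0,0,2]},{"grip":-1,"offset":[0,0,0],"rotation":[0,0,0]},{"grip":-1,"offset":[0,0,0],"rotation":[0,0,0]},{"grip":-1,"offset":[0,0,0],"rotation":[0,0,0]}]' >/dev/null; python3 st.py
python3 - <<'E'
from workcell import optics
import cv2
a=optics.snapshot('scene')[:,:,::-1];cv2.imwrite('pics/s5.png',cv2.resize(a[130:240,310:400],(491,600),interpolation=cv2.INTER_CUBIC))
E
```

```text
t 16.45 psi 72.41 pos [ 0.6383 -0.1104  0.0585] F [-4.5 -1.9  4.5] M [-0.301  0.934  0.017] w 0.0089 g 50.0
t 16.75 psi 60.4 pos [ 0.6383 -0.1104  0.0585] F [-5.2 -1.5  6. ] M [-0.308  0.939  0.015] w 0.0087 g 50.0
t 17.05 psi 48.41 pos [ 0.6383 -0.1105  0.0585] F [-3.1 -0.9  5.7] M [-0.353  0.952  0.04 ] w 0.009 g 50.0
t 17.65 psi 38.57 pos [ 0.6383 -0.1104  0.0585] F [-4.4 -0.4  5.4] M [-0.317  0.996  0.043] w 0.0086 g 50.0
```

View pics/s5.png

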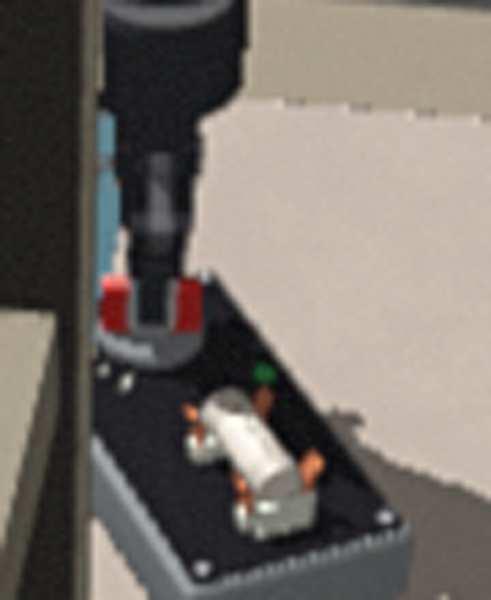

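The bar has turned with the fingers and is gripped edge to edge; the fuse is still seated. The turn so far is about 70°, so 2° more brings it to the third stop.

```bash
python3 -m inch '[{"grip":-1,"offset":[0,0,0],"rotation":[0,0,1]},{"grip":-1,"offset":[0,0,0],"rotation":[0,0,1]},{"grip":-1,"offset":[0,0,0],"rotation":[0,0,0]},{"grip":-1,"offset":[0,0,0],"rotation":[0,0,0]},{"grip":-1,"offset":[0,0,0],"rotation":[0,0,0]},{"grip":-1,"offset":[0,0,0],"rotation":[0,0,0]},{"grip":-1,"offset":[0,0,0],"rotation":[0,0,0]}]' >/dev/null; python3 st.py; python3 -c "
from workcell import ticket;print(ticket.sign_off())"
```

```text
t 18.4 psi 36.57 pos [ 0.6383 -0.1104  0.0585] F [-4.3 -1.   4.7] M [-0.344  0.997  0.094] w 0.0092 g 50.0
the job is handed in; nothing more can be done
None
```

The job is handed in at 18.4 s with no verdict returned: the white fuse lies seated in the nest, and the gripper is holding the selector at about 72° (1.257 rad), the third stop, by the tool's own angle.

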